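Cover the funnel, then wind the belt tensioner to its stop and hold it

TASK

Before the spring check, close off the funnel over the parts bin: set its loose round cover on the rim so that it sits fully seated and level, lowering it rather than dropping it, and let go of it. Then swing the belt tensioner's arm round against its spring until it is fully against its far stop and finish while holding it there: do not let go at the end. Leave the caliper in its case, the gauge and the standing screws alone.

Things in the scene. Friction and masses are not known exactly. Their poses are not given: they have to be found in the camera images.
- funnel: Fixed: galvanized funnel (round mouth of 164 mm outer and 156 mm inner diameter, vertical band 27 mm high at the top, cone below) standing in a clear acrylic bin 150 x 150 mm, 110 mm high. Origin at the centre of the bin's underside, on the counter; z up. It may stand at any of three places (left, middle or right) on the counter.
- funnel_rim (a point): Centre of the funnel's mouth at the height of the rim's top edge, 165 mm above the counter; z up.
- cover: Loose plain metal cover, right way up on the counter (0.25 to 0.4 kg). Origin: centre of its underside, z up. Above the origin: 0-10 mm locating taper (diameter 132 mm below, 146 above), 10-14 mm flange (176 mm), 14-54 mm central upright round black knob (28 mm). The taper enters the funnel's mouth, the flange rests on the rim: seated, the origin is 10 mm below the rim's top edge. Any yaw.
- stand: Fixed test stand: grey base plate 180 x 160 x 12 mm, dark hanger block and back plate (87 mm high) carrying the belt tensioner. Origin: centre of its underside, z up. The pivot is 50 mm along +x; the arm points roughly to -x. Two steel stop pins (16 mm diameter, 72 mm high) stand 75 mm from the pivot: the far stop on the -y side, the rest stop on the +y side. Left, middle or right on the counter.
- pivot (a point): On the tensioner's vertical pivot axis, 55 mm above the counter. The pivot body around it is 64 mm in diameter, with a cap up to 89 mm above the counter.
- post_top (a point): Centre of the top of the winding post on the arm's free end: an upright round steel post 18 mm in diameter, from 90 to 135 mm above the counter, 110 mm from the pivot axis, rising from the middle of the black idler pulley (56 mm in diameter, 68 to 90 mm above the counter). It can be gripped from above or pushed from its side.
- tensioner_arm (a joint): Angle of the tensioner arm about the vertical pivot axis, rad: 0 at rest (the spring holds it there), growing as it is wound counter-clockwise seen from above (to the stand's -y side), 1.1 at the far stop. The spring resists with about 2.3 N at the post at rest and 6.5 N at the stop, and swings the arm back when let go.
- caliper_case: Bystander: open grey case 90 x 250 x 24 mm with its lid leaning back, a silver dial caliper inside; loose on the counter's far side. Origin at the centre of its underside.
- go_gauge: Bystander: orange plastic go gauge, a square handle 22 x 85 x 22 mm with round plugs at both ends, 130 mm in all, lying loose. Origin at the middle of the handle's underside.
- screw_a: Bystander: black cap screw standing on its head (head 21 mm diameter and 14 mm high, 50 mm in all). Origin at the centre of its underside.
- screw_b: Bystander: another cap screw of the same size standing on its head. Origin at the centre of its underside.
Mind the look-alikes: they are no part of the job. What is shaped like the stand but green or turquoise is not meant.

How it is judged (in metres and radians):
On the way, in this order (a step that is already met when the one before it is completed fails the run):
1. the cover sits seated and level on the funnel's rim, let go (z of cover in the frame of funnel_rim between -0.013 and -0.007 m and horizontal distance between cover and funnel_rim below 0.009 m and angle between cover's own z axis and vertical below 0.04 rad and contact force between the fingers and cover below 0.1 N and contact force between cover and funnel above 0.5 N), for 0.3 s.
2. the fingers hold the tensioner arm at its far stop (value of joint tensioner_arm above 1.04 rad and contact force between the fingers and tensioner_arm above 1.5 N), for 0.3 s.
At the end, for the whole second after the job is handed in: Cover rests on the funnel, untouched by the fingers: origin 7 to 13 mm below the rim edge, within 9 mm of its centre, tilt under 0.04 rad. Fingers hold the tensioner arm, still, within 0.06 rad of its far stop (joint above 1.04) with more than 1.5 N (all of step 1 and all of step 2 and velocity of joint tensioner_arm between -0.1 and 0.1 rad/s); the arm keeps its last pose, push and grip.
It fails at once if the cover is let go in the air, more than 20 mm above its seat (z of cover in the frame of funnel_rim above 0.01 m and contact force between the fingers and cover below 0.02 N).
It fails at once if the caliper case is knocked over or shifted more than 30 mm (distance of caliper_case from where it was at the start of the episode above 0.03 m or angle between caliper_case's own z axis and vertical above 0.5 rad).
It fails at once if the go gauge is knocked over or shifted more than 30 mm (distance of go_gauge from where it was at the start of the episode above 0.03 m or angle between go_gauge's own z axis and vertical above 0.5 rad).
It fails at once if the first standing cap screw is knocked over or shifted more than 30 mm (distance of screw_a from where it was at the start of the episode above 0.03 m or angle between screw_a's own z axis and vertical above 0.5 rad).
It fails at once if the second standing cap screw is knocked over or shifted more than 30 mm (distance of screw_b from where it was at the start of the episode above 0.03 m or angle between screw_b's own z axis and vertical above 0.5 rad).
It also fails if it takes over 58 s, if anything falls off the work surface, if the arm or the gripper's body presses on something with over 40 N, if the wrist force passes 120 N, or if a joint passes its speed limit or range.

ROBOT

A 6-joint arm with a two-finger parallel gripper is mounted at the origin on the work surface. World frame = base frame: x ahead of the robot, y to its left, z up, the work surface at z = 0. Lengths are in mm, angles in rad, forces in N, time in s.
With the tool pointing down it reaches from about 350 to 775 mm from the base axis. Payload 7.3 kg.
Tool frame: the origin (TCP) lies midway between the tips of the shut fingers; the grasp point (between the pads) lies bot.tcp_to_grasp behind it (bot.tcp_to_grasp is the distance from the TCP to the grasp point, in mm); z points along the fingers, y is the direction in which the jaws open and shut (so a half turn about z gives the same grasp; the last joint's range is limited). The gripper opens to 92 mm and grips with 3 to 60 N. Pads are 19 mm wide; open, the fingers measure 130 mm over their backs; the gripper's body (75 mm by 190 mm) begins 47 mm behind the grasp point.
Start: joints at [1.111, 0.342, 1.524, -0, 1.275, -0.146], TCP at [162.04, 499.388, 226.741] pointing down, gripper open.
Joint ranges: [-2.53, 2.53], [-0.77, 2.02], [0.04, 2.7], [-1, 4.14], [0.28, 2.66], [-3.11, 3.11]. Speed limits (rad/s): [2.57, 2.57, 3.14, 3.14, 3.14, 3.14].

INTERFACE

Orientations are given as [roll, pitch, yaw] about the fixed x, y, z axes, in that order (R = Rz(yaw) Ry(pitch) Rx(roll)).
In Python, from plant import bot gives the robot as it stands.
- The arm moves only by the shell command python3 -m inch 'ROWS'. ROWS is JSON, one flat list of numbers, 7 for each row, row after row: the shift along the world's x, y, z in cm, then the turn, a rotation vector about the world's x, y, z in degrees, then the gripper command: -1 is shut, 1 is fully open, values between are in proportion. In form: [tx, ty, tz, ax, ay, az, fingers, tx, ty, tz, ax, ay, az, fingers, ...]. A call has exactly 5 rows; each row is the pose to reach, as a shift and turn from the pose measured when the call began; what a row does not reach only later rows make up. A row lasts 1/10 s, in which the tool goes at most 50 mm and 8.59 degrees, less where a joint would pass 70% of its speed; a pose out of reach is approached as far as the arm can. A call with a gripper value outside its range is refused whole. The fingers move at their own pace and stop on an object; the grip force is fixed at half the most. Time passes only in rows, so rows that repeat a pose let the fingers close, or fill a call up. It gives the time, the measured TCP pose, the force and the opening at its end, in the units of the state.
- bot.get_obs(): the state, without advancing time (a new reading comes with each control period).
- bot.capture(name): name is "side" or "top" or "wrist"; returns the picture (420x560x3 uint8, red, green, blue); there is no depth.
- bot.calibration(name): a dict with "fx", "fy", "cx", "cy" (pixels), "k1" (the pictures are not rectified: a ray, as slopes to the right and down, at radius r is drawn at 1 + k1 r^2 times it, then the intrinsics apply), "cam_to_world" (4x4, takes a point from camera to world coordinates). Camera axes: x right, y down, z forward; pixel columns grow to the right and rows downward; lengths in mm; the calibration is good to about 2 mm. A picture is of the moment at which its call begins: read the wrist's pose just before it. calibration takes no time and is no camera call; for the wrist camera it gives the pose at the moment of the call.
- bot.close_job(): hands the job in, once; it reports no verdict.
The state is a dict: "time": time; "joint_positions": joint angles; "dq": joint speeds; "tau": joint torques, N m; "tool_pos": TCP position; "tcp_rot": TCP orientation; "contact_force": force on the tool from outside, world axes, zero at the start; "moment": the same for the moment, N m; "grip_width": finger opening in mm.
Only numpy, scipy, OpenCV 4.12 (cv2) and the standard library are available. Lean on these libraries where they do the work, as an engineer would, in place of code of your own. Each camera call takes 0.05 s, during which the arm holds its last target.

## Working session

There is one attempt and no reset: what is moved stays moved. The work goes in short steps, Python scripts to look and compute and a shell command to move; the robot and the scene stay as the last step left them, time stands still between calls to the robot, and variables do not carry over. Pictures are saved under pics/ and viewed, and the job is handed in when it is done.

```bash
ls; mkdir -p pics; python3 - <<'E'
from plant import bot
import cv2
o=bot.get_obs();print(o, bot.tcp_to_grasp)
for n in ["top","side","wrist"]:
    c=bot.calibration(n);print(n,c)
    im=bot.capture(n);cv2.imwrite(f"pics/{n}0.png",im[:,:,::-1])
E
```

```text
pics
{'time': 0.0, 'joint_positions': array([ 1.11102001e+00,  3.42717457e-01,  1.52503678e+00, -1.37042172e-05,
        1.27541382e+00, -1.45987884e-01]), 'dq': array([-1.38558961e-03,  6.11525745e-04,  7.00057443e-04, -1.64087473e-03,
        2.07113062e-03,  2.20760719e-05]), 'tau': array([ 1.07210446e-03, -4.31241131e+01, -2.44225788e+01,  7.18824542e-02,
        5.58572123e-02, -1.28434071e-04]), 'tool_pos': array([161.83616333, 498.98988445, 226.04081186]), 'tcp_rot': array([-3.14003210e+00, -2.16208948e-04,  2.82780805e+00]), 'contact_force': array([0.31178819, 0.46009067, 1.04433056]), 'moment': array([-0.00362309,  0.04093598, -0.02458342]), 'grip_width': 91.9493246811716} 18.8
top {'fx': 436.7472458340785, 'fy': 436.7472458340785, 'cx': 285.150473324179, 'cy': 222.60299932888674, 'k1': -0.0044922753226453995, 'cam_to_world': array([[ 2.36346992e-02, -9.91512441e-01,  1.27845535e-01,
         3.37246849e+02],
       [-9.99488707e-01, -2.61898077e-02, -1.83417055e-02,
         2.89154485e+01],
       [ 2.15342792e-02, -1.27346668e-01, -9.91624476e-01,
         1.59592981e+03]
[... 377 characters left out ...]
e-01,
         1.29664818e+03],
       [-2.34248399e-02, -8.62733050e-01, -5.05116780e-01,
         8.70463261e+02],
       [ 0.00000000e+00,  0.00000000e+00,  0.00000000e+00,
         1.00000000e+00]])}
wrist {'fx': 297.54028122527416, 'fy': 297.54028122527416, 'cx': 278.4625304001955, 'cy': 206.79413583835358, 'k1': -0.014355213470303671, 'cam_to_world': array([[ 3.08624850e-01,  9.04905818e-01,  2.93080472e-01,
         8.08625192e+01],
       [ 9.51183621e-01, -2.93399212e-01, -9.57424729e-02,
         5.24835981e+02],
       [-6.48341471e-04,  3.08321851e-01, -9.51281880e-01,
         3.83864228e+02],
       [ 0.00000000e+00,  0.00000000e+00,  0.00000000e+00,
         1.00000000e+00]])}
```

View pics/top0.png

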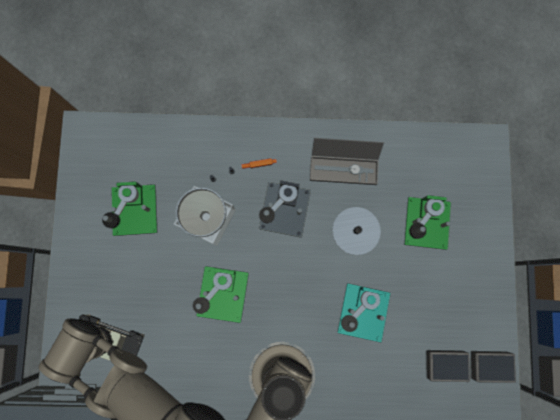

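View pics/side0.png

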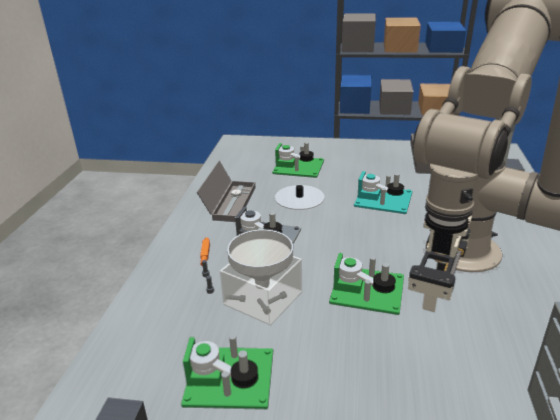

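View pics/wrist0.png

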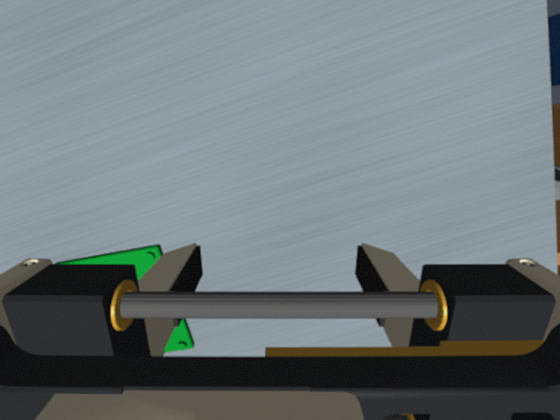

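The top view shows the cover at about (356,231), the funnel at about (203,212), and the grey stand at about (285,208). The green and turquoise stands are decoys. I'll zoom in on these.

```bash
python3 - <<'E'
import cv2
a=cv2.imread("pics/top0.png")
cv2.imwrite("pics/top0z.png",cv2.resize(a[140:260,165:325],None,fx=5,fy=5,interpolation=cv2.INTER_CUBIC))
cv2.imwrite("pics/top0y.png",cv2.resize(a[190:270,310:410],None,fx=7,fy=7,interpolation=cv2.INTER_CUBIC))
b=cv2.imread("pics/side0.png")
cv2.imwrite("pics/side0z.png",cv2.resize(b[170:320,190:350],None,fx=4,fy=4,interpolation=cv2.INTER_CUBIC))
E
```

```text
(no output)
```

View pics/top0z.png

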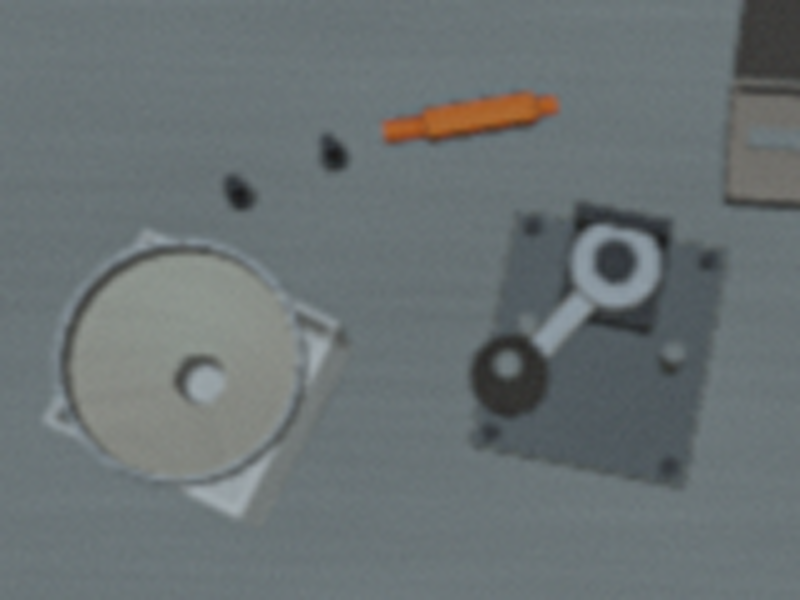

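View pics/top0y.png

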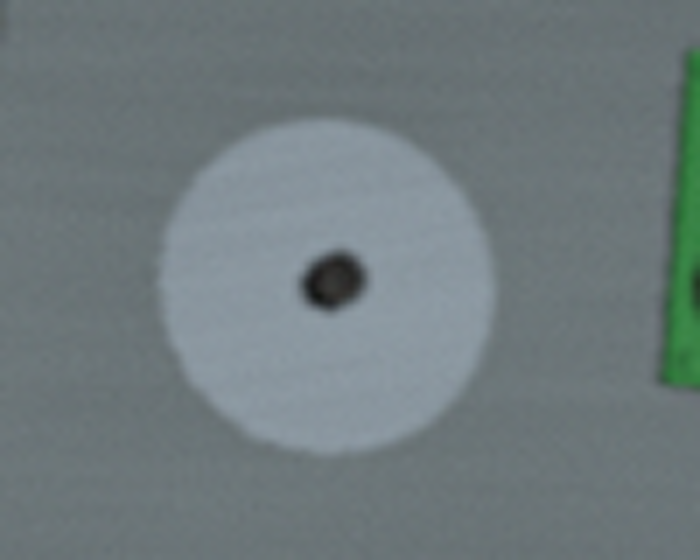

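View pics/side0z.png

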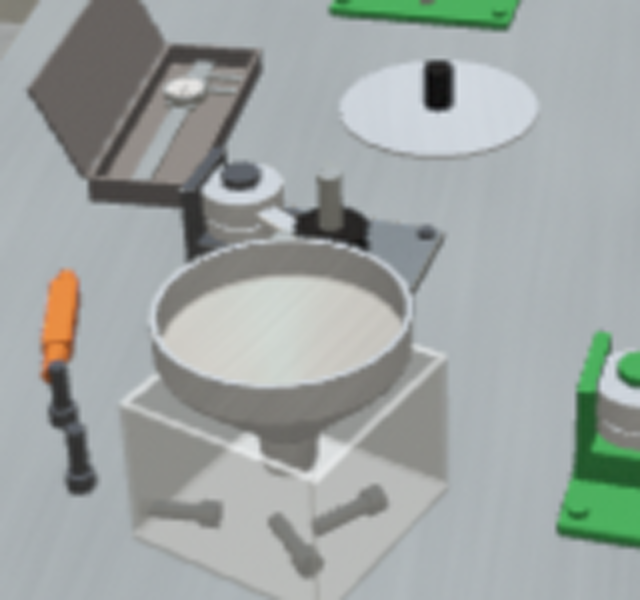

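```bash
cat > h.py <<'E'
import numpy as np, cv2
from scipy.optimize import least_squares
def proj(c,P):
    P=np.atleast_2d(P).astype(float); M=np.array(c["cam_to_world"])
    q=(P-M[:3,3])@M[:3,:3]; s=q[:,:2]/q[:,2:]
    s=s*(1+c["k1"]*(s**2).sum(1,keepdims=True))
    return s*[c["fx"],c["fy"]]+[c["cx"],c["cy"]]
def unproj(c,uv,z):
    d=(np.array(uv,float)-[c["cx"],c["cy"]])/[c["fx"],c["fy"]]
    s=d.copy()
    for _ in range(20): s=d/(1+c["k1"]*(s@s))
    M=np.array(c["cam_to_world"]); r=M[:3,:3]@np.array([s[0],s[1],1])
    return M[:3,3]+r*(z-M[2,3])/r[2]
def circ(x,y,z,r,n=72):
    t=np.linspace(0,2*np.pi,n,endpoint=False)
    return np.c_[x+r*np.cos(t),y+r*np.sin(t),np.full(n,z)]
def draw(im,c,P,col,closed=True,f=1,off=(0,0)):
    uv=((proj(c,P)-off+0.5)*f-0.5)
    cv2.polylines(im,[np.round(uv*16).astype(int)],closed,col,1,cv2.LINE_AA,4)
E
python3 - <<'E'
from h import *
from plant import bot
c=bot.calibration("top")
def z2(u,v,f=5,ox=165,oy=140): return ((u+.5)/f-.5+ox,(v+.5)/f-.5+oy)
p=lambda n,u,v,z,**k: print(n,unproj(c,z2(u,v,**k),z).round(1))
p("cover",327,285,12,f=7,ox=310,oy=190)
p("knobtop",337,278,54,f=7,ox=310,oy=190)
p("rim",184,361,163)
C=[unproj(c,z2(*q),12) for q in [(520,210),(728,248),(685,490),(472,445)]]
print(np.round(C,1),np.mean(C,0))
p("post",508,362,135);p("cap",615,262,89);p("pinR",672,357,72);p("pinL",527,322,72)
for n,q in dict(sa=(240,192),sb=(334,155),g=(480,118)).items(): p(n,*q,10)
E
```

```text
cover [ 520.  -261.5   12. ]
knobtop [ 518.9 -259.    54. ]
rim [550.7 280.1 163. ]
[[692.7  64.4  12. ]
 [668.4 -90.1  12. ]
 [488.  -61.6  12. ]
 [516.9  94.4  12. ]] [591.49524237   1.79718445  12.        ]
post [560.   66.8 135. ]
cap [640.1  -5.   89. ]
pinR [576.3 -47.2  72. ]
pinL [598.6  55.9  72. ]
sa [700.9 271.8  10. ]
sb [730.9 203.5  10. ]
g [762.2  96.2  10. ]
```

```bash
python3 - <<'E'
from h import *
from plant import bot
def ov(cam,f,x0,y0,x1,y1,out,src):
    c=bot.calibration(cam); a=cv2.imread(src)[y0:y1,x0:x1]; a=cv2.resize(a,None,fx=f,fy=f,interpolation=cv2.INTER_CUBIC)
    D=lambda P,col: draw(a,c,P,col,True,f,(x0,y0))
    cx,cy=519.5,-260.5
    D(circ(cx,cy,14,88),(0,0,255)); D(circ(cx,cy,54,14),(0,0,255)); 
    fx,fy=550.7,280.1
    D(circ(fx,fy,165,82),(0,0,255));D(circ(fx,fy,165,78),(0,255,255))
    px,py=640.5,-5.5
    D(circ(px,py,89,12),(0,0,255));D(circ(560,66.8,135,9),(0,0,255))
    t=np.radians(-8.9);R=np.array([[np.cos(t),-np.sin(t)],[np.sin(t),np.cos(t)]])
    P=np.array([[90,80],[-90,80],[-90,-80],[90,-80]])@R.T+[591.5,1.8];D(np.c_[P,[12]*4],(255,0,255))
    cv2.imwrite(out,a)
ov("top",5,160,140,320,260,"pics/o1.png","pics/top0.png")
ov("top",6,305,185,415,275,"pics/o2.png","pics/top0.png")
ov("side",4,190,170,350,320,"pics/o3.png","pics/side0.png")
E
```

```text
(no output)
```

View pics/o1.png

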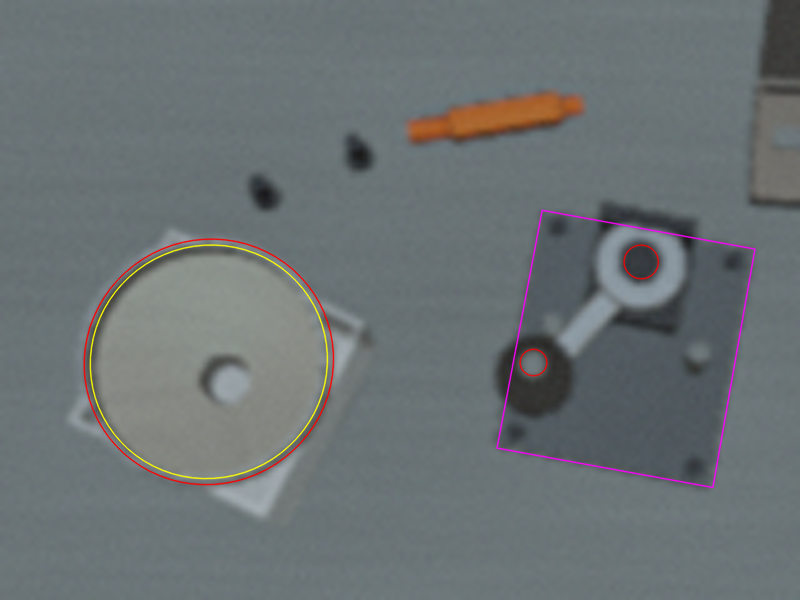

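View pics/o2.png

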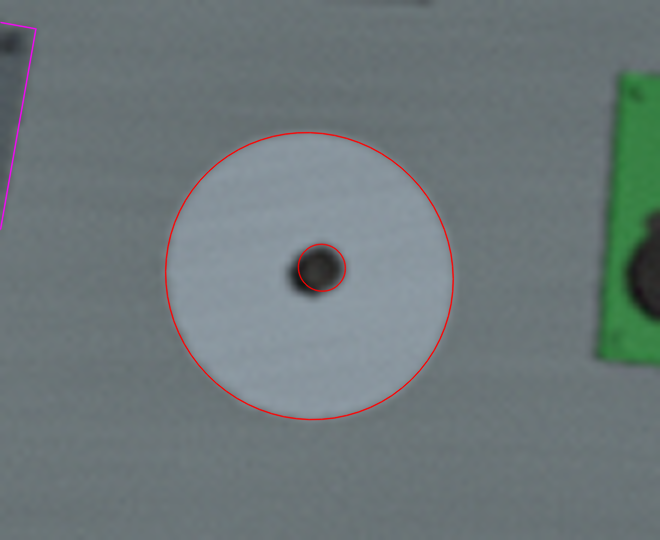

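View pics/o3.png

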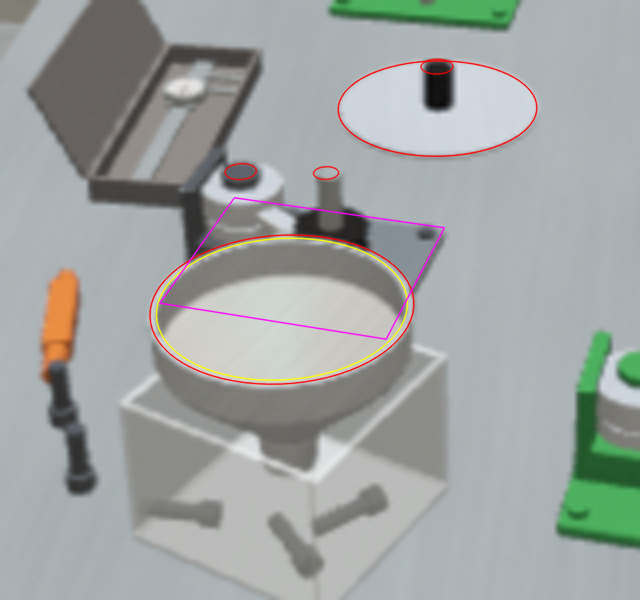

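Overlays agree within about 1–2 mm: cover (519.5, −260.5), rim (550.5, 280), pivot (640.5, −5.5), post (559, 67). Now I'll move to the cover.

```bash
python3 -m inch '[4.4,-4,0.5,0,0,0,1, 8.8,-8,1,0,0,0,1, 13.2,-12,1.5,0,0,0,1, 17.6,-16,2,0,0,0,1, 21.8,-19.9,2,0,0,0,1]'
```

```text
time: 0.65
tool_pos: [347.2, 329.8, 245.0]
tcp_rot: [-3.141, 0.0, 2.828]
contact_force: [0.7, 0.3, -0.2]
grip_width: 91.6
```

```bash
python3 -m inch '[2.5,-4,0,0,0,0,1, 5,-8.5,0,0,0,0,1, 7.5,-13,0,0,0,0,1, 10,-17.5,0,0,0,0,1, 12.5,-22,0,0,0,0,1]'; python3 -m inch '[2,-4,0,0,0,0,1, 3.5,-8.5,0,0,0,0,1, 5,-13,0,0,0,0,1, 6,-17.5,0,0,0,0,1, 7,-22,0,0,0,0,1]'
```

```text
time: 1.15
tool_pos: [469.9, 113.0, 244.9]
tcp_rot: [-3.141, -0.0, 2.828]
contact_force: [0.4, 1.4, 0.4]
grip_width: 91.9
time: 1.65
tool_pos: [540.0, -108.9, 244.6]
tcp_rot: [-3.141, -0.001, 2.828]
contact_force: [0.4, 0.5, -0.5]
grip_width: 92.1
```

```bash
python3 - <<'E'
from plant import bot
o=bot.get_obs();print(o["tool_pos"],o["joint_positions"],o["dq"])
E
```

```text
[ 539.97589432 -108.91908635  244.59294069] [-3.37926740e-01  3.77050365e-01  1.42110714e+00 -4.51329397e-04
  1.34398455e+00 -1.59493404e+00] [-0.74141681  0.32132248 -0.48462421  0.00441291  0.15729024 -0.7353992 ]
```

```bash
python3 -m inch '[-0.5,-4.5,0,0,0,0,1, -1,-9,-1,0,0,0,1, -1.6,-13,-4,0,0,0,1, -2.0,-15.2,-8,0,0,0,1, -2.0,-15.2,-10,0,0,0,1]'
python3 -m inch '[0,0,0,0,0,0,1, 0,0,0,0,0,0,1, 0,0,0,0,0,0,1, 0,0,0,0,0,0,1,0,0,0,0,0,0,1]'
python3 - <<'E'
from h import *
from plant import bot
o=bot.get_obs();print(o["tool_pos"],o["tcp_rot"])
c=bot.calibration("wrist");a=bot.capture("wrist")[:,:,::-1].copy()
cx,cy=519.5,-260.5
draw(a,c,circ(cx,cy,14,88),(0,0,255));draw(a,c,circ(cx,cy,54,14),(0,0,255))
cv2.imwrite("pics/w1.png",a)
E
```

```text
time: 2.15
tool_pos: [517.7, -263.4, 140.9]
tcp_rot: [3.141, -0.005, 2.824]
contact_force: [-0.8, 1.1, -0.6]
grip_width: 91.7
time: 2.65
tool_pos: [518.3, -263.2, 142.2]
tcp_rot: [-3.141, -0.003, 2.825]
contact_force: [0.1, -0.0, -0.1]
grip_width: 91.8
[ 518.34450603 -263.20324407  142.16546666] [-3.14107962e+00 -2.89069061e-03  2.82482032e+00]
```

View pics/w1.png

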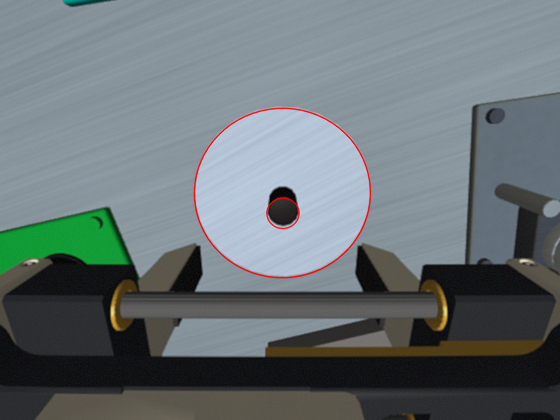

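The wrist overlay matches: the knob is at (283,212), centred between the jaws. I'll descend now.

```bash
python3 -m inch '[0.1,0.25,-3,0,0,0,1, 0.1,0.25,-6,0,0,0,1, 0.1,0.25,-9,0,0,0,1, 0.1,0.25,-11.2,0,0,0,1, 0.1,0.25,-12.2,0,0,0,1]'
python3 -m inch '[0,0,0,0,0,0,1, 0,0,0,0,0,0,-1, 0,0,0,0,0,0,-1, 0,0,0,0,0,0,-1,0,0,0,0,0,0,-1]'
python3 -m inch '[0,0,0,0,0,0,-1, 0,0,0,0,0,0,-1, 0,0,0,0,0,0,-1, 0,0,0,0,0,0,-1,0,0,0,0,0,0,-1]'
```

```text
time: 3.2
tool_pos: [518.4, -260.0, 18.2]
tcp_rot: [3.141, -0.006, 2.825]
contact_force: [0.5, 0.0, -0.4]
grip_width: 92.3
time: 3.7
tool_pos: [518.8, -260.2, 19.1]
tcp_rot: [-3.142, -0.005, 2.825]
contact_force: [-0.1, 0.0, -0.5]
grip_width: 64.3
time: 4.2
tool_pos: [518.8, -260.1, 19.0]
tcp_rot: [3.141, -0.005, 2.825]
contact_force: [-0.4, 1.7, 0.6]
grip_width: 27.5
```

```bash
python3 -m inch '[0,0,0,0,0,0,-1, 0,0,0.5,0,0,0,-1, 0,0,1.5,0,0,0,-1, 0,0,3,0,0,0,-1,0,0,5,0,0,0,-1]'
python3 -m inch '[0,0,3,0,0,0,-1, 0,0,6,0,0,0,-1, 0,0,9,0,0,0,-1, 0,0,12,0,0,0,-1,0,0,15,0,0,0,-1]'
python3 -m inch '[0,0,2,0,0,0,-1, 0,0,4,0,0,0,-1, 0,0,5,0,0,0,-1, 0,0,5,0,0,0,-1,0,0,5,0,0,0,-1]'
```

```text
time: 4.7
tool_pos: [518.2, -259.7, 69.3]
tcp_rot: [3.141, -0.007, 2.825]
contact_force: [0.2, 0.3, -2.5]
grip_width: 27.0
time: 5.2
tool_pos: [517.8, -259.5, 221.1]
tcp_rot: [3.141, -0.007, 2.825]
contact_force: [0.6, -1.6, -3.7]
grip_width: 27.3
time: 5.7
tool_pos: [517.4, -259.2, 270.3]
tcp_rot: [3.141, -0.008, 2.825]
contact_force: [0.3, -0.6, -5.2]
grip_width: 27.6
```

```bash
python3 -m inch '[0.2,3,0,-0.14,-0.44,0,-1, 0.4,7,0,-0.14,-0.44,0,-1, 0.7,11,0,-0.14,-0.44,0,-1, 1,15,0,-0.14,-0.44,0,-1, 1.3,19,0,-0.14,-0.44,0,-1]'
python3 -m inch '[0.2,4,0,0,0,0,-1, 0.4,8,0,0,0,0,-1, 0.7,12,0,0,0,0,-1, 1,16,0,0,0,0,-1, 1.3,20,0,0,0,0,-1]'
```

```text
time: 6.2
tool_pos: [529.6, -67.5, 268.7]
tcp_rot: [3.141, -0.003, 2.825]
contact_force: [0.9, -0.4, -3.0]
grip_width: 27.8
time: 6.7
tool_pos: [541.9, 134.0, 267.2]
tcp_rot: [-3.141, -0.005, 2.825]
contact_force: [0.0, -0.6, -3.9]
grip_width: 27.3
```

```bash
python3 -m inch '[0.2,4,0,-0.1,-0.27,0,-1, 0.4,8,0,-0.1,-0.27,0,-1, 0.6,11.5,0,-0.1,-0.27,0,-1, 0.85,14,0,-0.1,-0.27,0,-1, 0.85,14.6,0,-0.1,-0.27,0,-1]'
python3 -m inch '[0,0,0,0,0,0,-1, 0,0,0,0,0,0,-1, 0,0,0,0,0,0,-1, 0,0,0,0,0,0,-1,0,0,0,0,0,0,-1]'
python3 - <<'E'
from h import *
from plant import bot
o=bot.get_obs();p=o["tool_pos"];print(p,o["tcp_rot"])
for n in ["side","top"]:
    c=bot.calibration(n);a=bot.capture(n)[:,:,::-1].copy()
    cv2.imwrite(f"pics/{n}2.png",a)
    x0,y0,f=(190,140,4) if n=="side" else (150,150,5)
    a=cv2.resize(a[y0:y0+150,x0:x0+160],None,fx=f,fy=f,interpolation=cv2.INTER_CUBIC)[:600]
    draw(a,c,circ(550.5,280,165,82),(0,255,255),True,f,(x0,y0))
    draw(a,c,circ(p[0],p[1],p[2]-5,88),(0,0,255),True,f,(x0,y0))
    cv2.imwrite(f"pics/{n}2z.png",a)
E
```

```text
time: 7.2
tool_pos: [549.5, 282.7, 265.0]
tcp_rot: [-3.14, -0.003, 2.828]
contact_force: [0.6, 0.6, -2.9]
grip_width: 27.6
time: 7.7
tool_pos: [549.7, 281.9, 265.2]
tcp_rot: [-3.14, -0.003, 2.827]
contact_force: [0.4, -1.1, -2.8]
grip_width: 27.2
[549.65795177 281.89834733 265.23606292] [-3.14006502e+00 -2.97263148e-03  2.82656230e+00]
```

View pics/side2z.png

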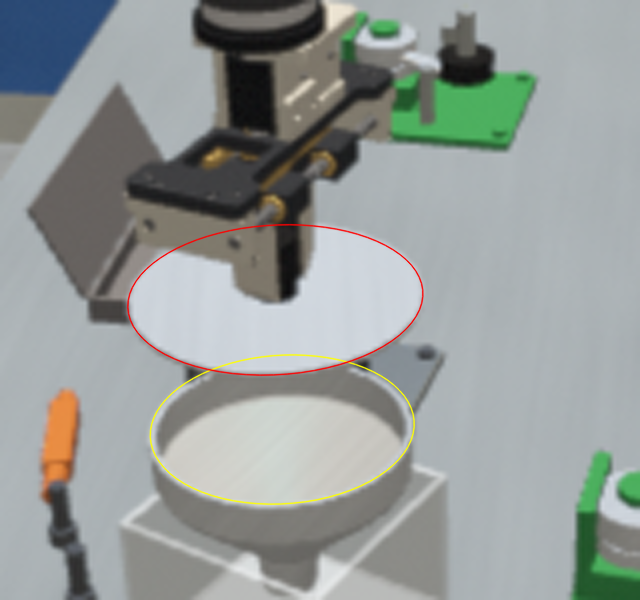

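View pics/top2z.png

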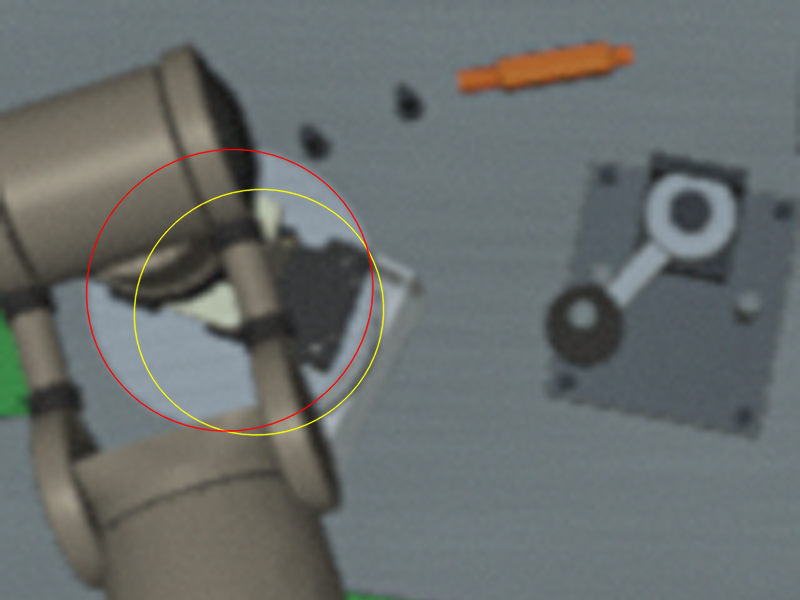

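```bash
python3 -m inch '[0.05,-0.15,-2,0,-0.15,0,-1, 0.05,-0.15,-4,0,-0.15,0,-1, 0.05,-0.15,-6,0,-0.15,0,-1, 0.05,-0.15,-7.5,0,-0.15,0,-1, 0.05,-0.15,-8,0,-0.15,0,-1]'
python3 -m inch '[0,0,0,0,0,0,-1, 0,0,-0.2,0,0,0,-1, 0,0,-0.4,0,0,0,-1, 0,0,-0.6,0,0,0,-1,0,0,-0.6,0,0,0,-1]'
```

```text
time: 8.3
tool_pos: [549.3, 280.2, 183.5]
tcp_rot: [-3.139, -0.003, 2.827]
contact_force: [0.4, 0.6, -4.1]
grip_width: 27.2
time: 8.8
tool_pos: [549.3, 280.2, 177.5]
tcp_rot: [-3.139, -0.003, 2.827]
contact_force: [-1.0, -0.1, -3.8]
grip_width: 27.4
```

```bash
python3 -m inch '[0.05,0,-0.1,0,0,0,-1, 0.05,0,-0.2,0,0,0,-1, 0.05,0,-0.3,0,0,0,-1, 0.05,0,-0.35,0,0,0,-1,0.05,0,-0.35,0,0,0,-1]'
python3 - <<'E'
from h import *
from plant import bot
o=bot.get_obs();p=o["tool_pos"];print(p,o["tcp_rot"],o["contact_force"])
c=bot.calibration("side");a=bot.capture("side")[:,:,::-1].copy()
x0,y0,f=(190,170,4)
a=cv2.resize(a[y0:y0+150,x0:x0+160],None,fx=f,fy=f,interpolation=cv2.INTER_CUBIC)
draw(a,c,circ(550.5,280,165,88),(0,255,255),True,f,(x0,y0))
cv2.imwrite("pics/s3.png",a)
E
```

```text
time: 9.3
tool_pos: [549.8, 280.2, 174.2]
tcp_rot: [-3.139, -0.003, 2.827]
contact_force: [-0.2, -0.2, -2.7]
grip_width: 27.7
[549.83797177 280.22559682 174.18484549] [-3.13916927e+00 -2.69429602e-03  2.82673513e+00] [-0.1873629  -0.24057555 -2.74855145]
```

View pics/s3.png

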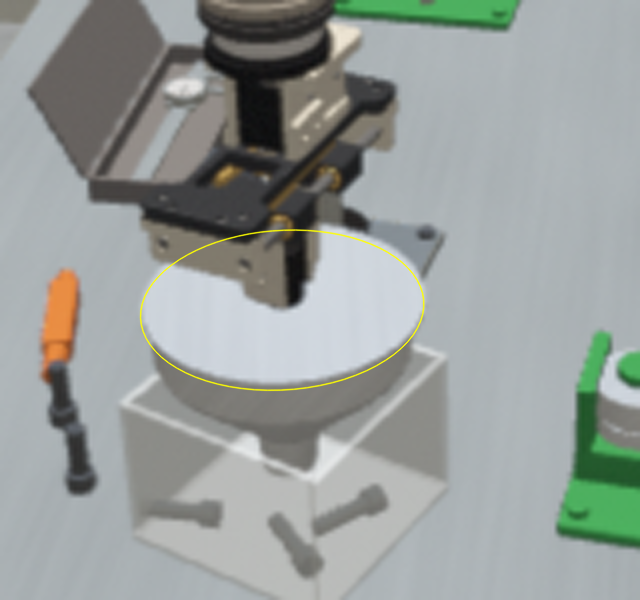

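Force is beginning to drop. I'll ease down until contact is clear.

```bash
python3 -m inch '[0,0,-0.05,0,0,0,-1, 0,0,-0.1,0,0,0,-1, 0,0,-0.15,0,0,0,-1, 0,0,-0.15,0,0,0,-1,0,0,-0.15,0,0,0,-1]'
```

```text
time: 9.85
tool_pos: [550.0, 280.2, 174.0]
tcp_rot: [-3.14, -0.002, 2.827]
contact_force: [-3.1, -1.8, 6.4]
grip_width: 27.8
```

Contact is clear (+6 N). I'll release, then retract.

```bash
python3 -m inch '[0,0,0,0,0,0,1, 0,0,0,0,0,0,1, 0,0,0,0,0,0,1, 0,0,0,0,0,0,1,0,0,0,0,0,0,1]'
python3 -m inch '[0,0,0,0,0,0,1, 0,0,0,0,0,0,1, 0,0,1,0,0,0,1, 0,0,3,0,0,0,1,0,0,6,0,0,0,1]'
python3 -m inch '[0,0,2,0,0,0,1, 0,0,3,0,0,0,1, 0,-3,3,0,0,0,1, 0,-7,3,0,0,0,1,0,-11,3,0,0,0,1]'
python3 - <<'E'
from h import *
from plant import bot
o=bot.get_obs();p=o["tool_pos"];print(p,o["tcp_rot"],o["contact_force"])
c=bot.calibration("side");a=bot.capture("side")[:,:,::-1].copy()
x0,y0,f=(190,170,4)
a=cv2.resize(a[y0:y0+150,x0:x0+160],None,fx=f,fy=f,interpolation=cv2.INTER_CUBIC)
draw(a,c,circ(550.5,280,169,88),(0,255,255),True,f,(x0,y0))
cv2.imwrite("pics/s4.png",a)
E
```

```text
time: 10.35
tool_pos: [550.0, 280.2, 173.8]
tcp_rot: [-3.14, -0.002, 2.827]
contact_force: [0.1, -0.4, -0.3]
grip_width: 62.4
time: 10.85
tool_pos: [549.3, 279.9, 233.6]
tcp_rot: [-3.138, -0.004, 2.827]
contact_force: [0.1, -0.4, -0.3]
grip_width: 91.5
time: 11.35
tool_pos: [548.8, 169.1, 263.4]
tcp_rot: [-3.137, -0.005, 2.828]
contact_force: [0.2, -0.5, 0.9]
grip_width: 91.7
[548.82377845 169.07744944 263.39114712] [-3.13748988 -0.0045806   2.82815666] [ 0.17517842 -0.46630541  0.85456183]
```

View pics/s4.png

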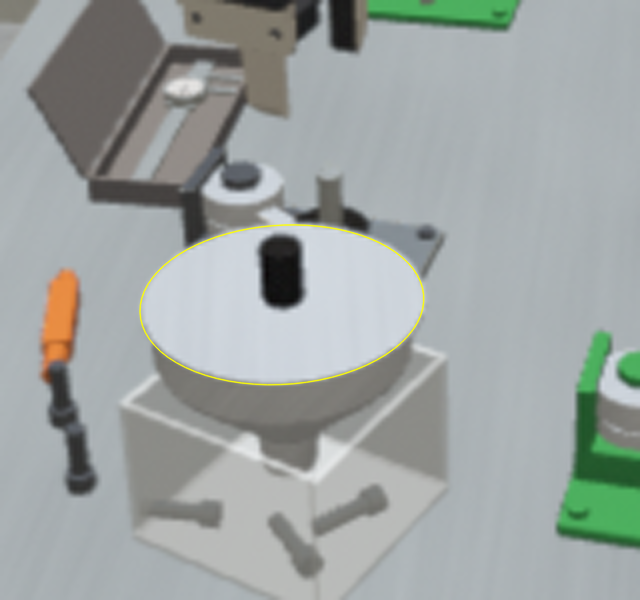

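The cover is seated and matches the predicted seat outline. Next, the post.

```bash
python3 -m inch '[0.3,-3.5,0,0,0,0,1, 0.6,-7,0,-0.1,-0.2,0,1, 0.9,-9.5,0,-0.1,-0.2,0,1, 1,-10.2,-3,-0.1,-0.2,0,1,1,-10.2,-6,-0.1,-0.2,0,1]'
python3 -m inch '[0,0,0,0,0,0,1, 0,0,0,0,0,0,1, 0,0,0,0,0,0,1, 0,0,0,0,0,0,1,0,0,0,0,0,0,1]'
python3 - <<'E'
from h import *
from plant import bot
o=bot.get_obs();p=o["tool_pos"];print(p,o["tcp_rot"])
c=bot.calibration("wrist");a=bot.capture("wrist")[:,:,::-1].copy()
draw(a,c,circ(559,67,135,9),(0,0,255));draw(a,c,circ(640.5,-5.5,89,12),(0,0,255))
cv2.imwrite("pics/w2.png",a)
E
```

```text
time: 11.9
tool_pos: [559.8, 59.7, 203.4]
tcp_rot: [-3.134, 0.002, 2.822]
contact_force: [-0.2, -1.0, -0.0]
grip_width: 91.5
time: 12.4
tool_pos: [560.3, 60.0, 204.6]
tcp_rot: [-3.134, 0.004, 2.822]
contact_force: [0.6, -0.2, 0.1]
grip_width: 92.1
[560.29515345  59.96330846 204.56937012] [-3.13428049  0.00439697  2.82218444]
```

View pics/w2.png

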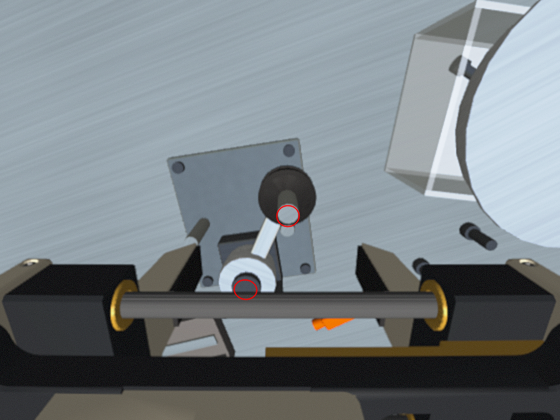

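```bash
python3 -m inch '[-0.05,0.6,-2.5,0,0,0,1, -0.1,0.7,-5,0,0,0,1, -0.1,0.7,-7.5,0,0,0,1, -0.1,0.7,-10,0,0,0,1,-0.1,0.7,-10.6,0,0,0,1]'
python3 -m inch '[0,0,0,0,0,0,1, 0,0,0,0,0,0,-1, 0,0,0,0,0,0,-1, 0,0,0,0,0,0,-1,0,0,0,0,0,0,-1]'
python3 -m inch '[0,0,0,0,0,0,-1, 0,0,0,0,0,0,-1, 0,0,0,0,0,0,-1, 0,0,0,0,0,0,-1,0,0,0,0,0,0,-1]'
python3 -m inch '[0,0,0,0,0,0,-1, 0,0,0,0,0,0,-1, 0,0,0,0,0,0,-1, 0,0,0,0,0,0,-1,0,0,0,0,0,0,-1]'
```

```text
time: 12.95
tool_pos: [557.6, 67.1, 96.1]
tcp_rot: [-3.133, -0.0, 2.822]
contact_force: [-0.4, 0.1, 0.5]
grip_width: 92.0
time: 13.45
tool_pos: [558.0, 67.1, 96.9]
tcp_rot: [-3.133, 0.001, 2.822]
contact_force: [-0.3, 0.2, 1.3]
grip_width: 64.3
time: 13.95
tool_pos: [558.0, 67.0, 96.8]
tcp_rot: [-3.133, 0.001, 2.822]
contact_force: [-0.2, -0.2, -0.3]
grip_width: 24.4
time: 14.45
tool_pos: [558.0, 67.3, 96.8]
tcp_rot: [-3.134, 0.001, 2.822]
contact_force: [0.9, 2.7, -1.0]
grip_width: 17.3
```

```bash
python3 - <<'E'
import numpy as np
p=np.array([640.5,-5.5]);s=np.array([558.3,67.2]);r=s-p
for d in range(0,66,6):
    t=np.radians(d);R=np.array([[np.cos(t),-np.sin(t)],[np.sin(t),np.cos(t)]])
    print(d,((p+R@r-s)/10).round(2))
E
```

```text
0 [0. 0.]
6 [-0.71 -0.9 ]
12 [-1.33 -1.87]
18 [-1.84 -2.9 ]
24 [-2.25 -3.97]
30 [-2.53 -5.08]
36 [-2.7  -6.22]
42 [-2.75 -7.37]
48 [-2.68 -8.51]
54 [-2.49 -9.65]
60 [ -2.19 -10.75]
```

```bash
python3 -m inch '[-0.71,-0.9,0,0,0,3,-1, -1.33,-1.87,0,0,0,6,-1, -1.84,-2.9,0,0,0,9,-1, -2.25,-3.97,0,0,0,12,-1, -2.53,-5.08,0,0,0,15,-1]'
```

```text
time: 14.95
tool_pos: [531.4, 17.6, 96.8]
tcp_rot: [-3.135, -0.001, 3.087]
contact_force: [-1.6, 8.4, 1.8]
grip_width: 17.2
```

```bash
python3 -m inch '[-0.02,-1.26,0,0,0,3,-1, -0.07,-2.4,0,0,0,6,-1, 0,-3.55,0,0,0,9,-1, 0.19,-4.69,0,0,0,12,-1, 0.49,-5.79,0,0,0,15,-1]'
python3 -m inch '[0,0,0,0,0,0,-1, 0,0,0,0,0,0,-1, 0,0,0,0,0,0,-1, 0,0,0,0,0,0,-1,0,0,0,0,0,0,-1]'
```

```text
time: 15.45
tool_pos: [535.0, -39.1, 96.8]
tcp_rot: [-3.138, -0.004, -2.931]
contact_force: [-3.9, 9.7, 4.7]
grip_width: 17.5
time: 15.95
tool_pos: [534.5, -38.1, 96.8]
tcp_rot: [-3.14, -0.005, -2.931]
contact_force: [-0.8, 7.2, 0.8]
grip_width: 17.1
```

```bash
python3 -m inch '[0.06,-0.2,0,0,0,0,-1, 0.13,-0.4,0,0,0,0,-1, 0.2,-0.6,0,0,0,0,-1, 0.2,-0.6,0,0,0,0,-1,0.2,-0.6,0,0,0,0,-1]'
```

```text
time: 16.45
tool_pos: [535.8, -42.7, 96.8]
tcp_rot: [3.141, -0.006, -2.93]
contact_force: [-0.0, 8.8, 1.6]
grip_width: 17.5
```

```bash
python3 -m inch '[0.05,-0.15,0,0,0,0,-1, 0.1,-0.3,0,0,0,0,-1, 0.12,-0.35,0,0,0,0,-1, 0.12,-0.35,0,0,0,0,-1,0.12,-0.35,0,0,0,0,-1]'
```

```text
time: 16.95
tool_pos: [536.4, -44.6, 96.8]
tcp_rot: [3.139, -0.007, -2.929]
contact_force: [-0.6, 10.5, 1.2]
grip_width: 17.4
```

```bash
python3 -m inch '[0.05,-0.15,0,0,0,0,-1, 0.1,-0.3,0,0,0,0,-1, 0.15,-0.4,0,0,0,0,-1, 0.15,-0.4,0,0,0,0,-1,0.15,-0.4,0,0,0,0,-1]'
```

```text
time: 17.45
tool_pos: [536.8, -46.3, 96.8]
tcp_rot: [3.135, -0.008, -2.928]
contact_force: [-2.3, 13.0, 2.7]
grip_width: 17.1
```

```bash
python3 -m inch '[0.05,-0.15,0,0,0,0,-1, 0.15,-0.4,0,0,0,0,-1, 0.15,-0.5,0,0,0,0,-1, 0.15,-0.5,0,0,0,0,-1,0.15,-0.5,0,0,0,0,-1]'
python3 - <<'E'
from h import *
from plant import bot
o=bot.get_obs();print(o["tool_pos"],o["contact_force"],o["dq"])
for n,(x0,y0,f) in dict(top=(215,150,6),side=(190,150,4)).items():
    c=bot.calibration(n);a=bot.capture(n)[:,:,::-1].copy()
    a=cv2.resize(a[y0:y0+(100 if n=="top" else 150),x0:x0+(130 if n=="top" else 180)],None,fx=f,fy=f,interpolation=cv2.INTER_CUBIC)
    if n=="side": draw(a,c,circ(550.5,280,169,88),(0,255,255),True,f,(x0,y0))
    cv2.imwrite(f"pics/{n}5.png",a)
cv2.imwrite("pics/w5.png",bot.capture("wrist")[:,:,::-1])
E
```

```text
time: 17.95
tool_pos: [536.8, -46.8, 96.8]
tcp_rot: [3.128, -0.01, -2.927]
contact_force: [-3.4, 22.9, 3.5]
grip_width: 17.3
[536.77331156 -46.77715518  96.75017353] [-3.39715762 22.90961685  3.45524935] [ 0.00082895  0.00053936 -0.00170469  0.0004114  -0.0009936  -0.00073335]
```

View pics/top5.png

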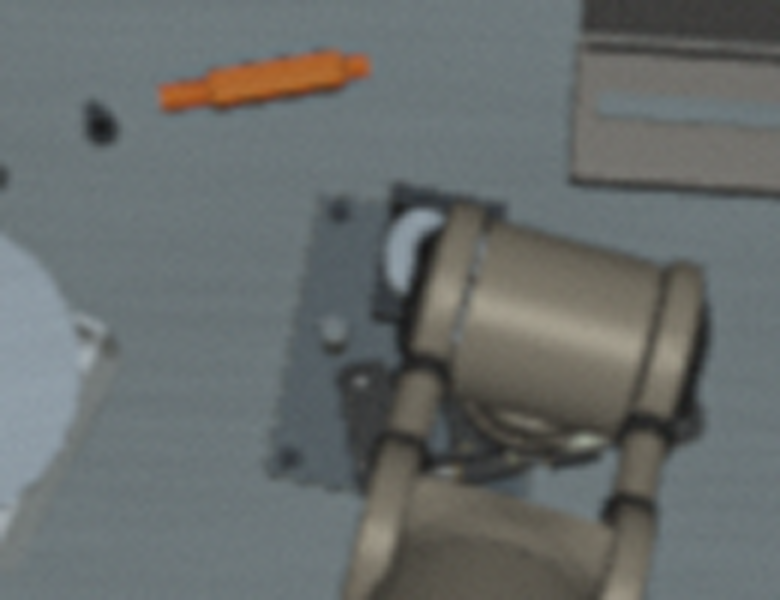

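View pics/side5.png

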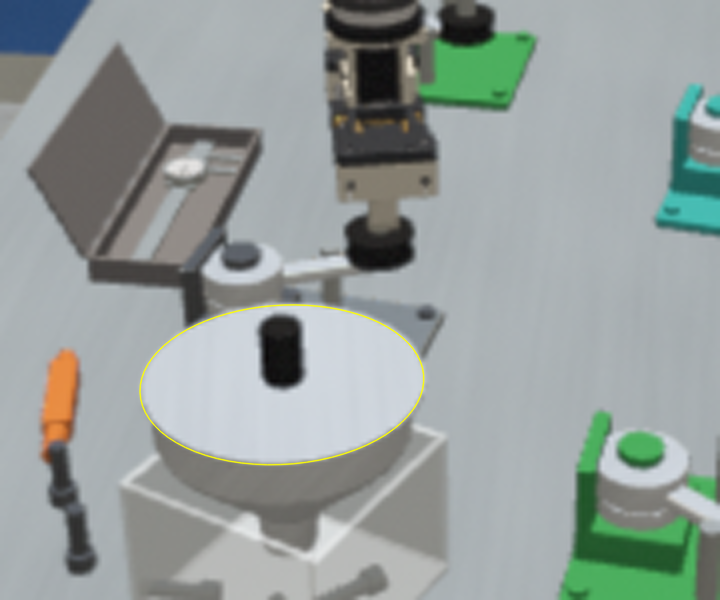

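View pics/w5.png

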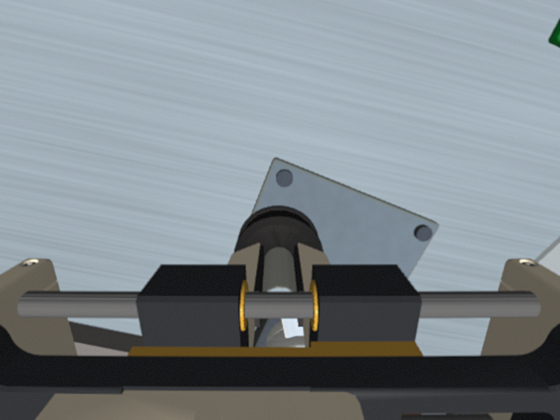

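The tool stopped advancing while force rose from 13 to 23 N, so the arm is on the stop (about 63.3° turned, 1.105 rad). The joint is still, and the cover and bystanders are in place. I'll hand in while holding.

```bash
python3 - <<'E'
from plant import bot
print(bot.close_job()); o=bot.get_obs();print(o["time"],o["tool_pos"],o["contact_force"],o["grip_width"])
E
```

```text
the job is handed in; nothing more can be done
None
the job is handed in; nothing more can be done
```

The funnel cover is on the rim, and the job was handed in at about 18 s of the 58 s with the gripper holding the tensioner arm at its far stop.

- **Cover:** I gripped it by the knob, lowered it until the wrist force showed contact (about +6 N), then let go. After release, the side picture matched the predicted seated outline, with the cover level, and it still matched just before hand-in.
- **Tensioner:** I gripped the winding post and swung it round by about 63° (about 1.105 rad, worked out from the tool position). At the stop the force rose from 13 to about 23 N while the tool moved only 0.5 mm. The robot's joint speeds were close to zero at hand-in.
- **Bystanders:** the caliper case, gauge and screws looked undisturbed in the last pictures. That was a look at the images, not a measurement.

No check failed or disagreed. I could not read the tensioner joint directly, no verdict was reported, and the robot gave no readings after hand-in.

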